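# Shut the propped grommet case

## Robot

A 7-joint arm with a two-finger parallel gripper is mounted at the origin on the work surface. World frame = base frame: x ahead of the robot, y to its left, z up, the work surface at z = 0. Lengths are in m, angles in rad, forces in N, time in s.
With the tool pointing down it reaches from about 0.425 to 0.825 m from the base axis. Payload 3.6 kg.
Tool frame: the origin (TCP) lies at the very end of the fingers, on their centre line; the grasp point (between the pads) lies 19 mm behind it; z points along the fingers, y is the line along which they close (so a half turn about z gives the same grasp; the last joint's range is limited). The gripper opens to 85 mm and grips with 20 to 120 N. Pads are 22 mm wide; open, the fingers measure 114 mm over their backs; the gripper's body (76 mm by 85 mm) begins 54 mm behind the grasp point. The pads swing forward as they close: fully open they stand 13 mm farther back than shut.
Start: joints at [-1.224, 0.615, -0.013, 1.423, 0.008, 1.103, -0.04], TCP at [0.237, 0.605, 0.231] pointing down, gripper open.
Joint ranges: [-3.12, 3.12], [-0.3, 2.06], [-1.34, 1.32], [0.26, 2.42], [-1.36, 4.5], [0.01, 1.98], [-2.84, 2.84]. Speed limits (rad/s): [2.79, 2.79, 3.14, 3.14, 3.14, 3.14, 3.14].

## Interface

Orientations are given as [roll, pitch, yaw] about the fixed x, y, z axes, in that order (R = Rz(yaw) Ry(pitch) Rx(roll)).
In Python, from plant import sense, snapshot, camera_params, finish_job, find_in gives the robot as it stands.
- The arm moves only by the tool apply_moves, never from a script. Its argument "targets" is a list of rows, each an object with "gripper": the opening, from 0 (shut) to 1 (fully open); "translation": the shift along the tool's x, y, z in m, a list of three; "dr": the turn, a rotation vector about the tool's x, y, z in degrees, a list of three. In form: [{"gripper": gripper, "translation": [x, y, z], "dr": [ax, ay, az]}, ...]. A call has 1 to 20 rows; each row is the pose to reach, as a shift and turn from the pose commanded when the call began, along the tool's axes at that moment; what a row does not reach only later rows make up. A row lasts 1/10 s, in which the tool goes at most 50 mm and 8.59 degrees, less where a joint would pass 70% of its speed; a pose out of reach is approached as far as the arm can. A call with a gripper value outside its range is refused whole. The fingers move at their own pace and stop on an object; "newtons" is the grip in N (left out, the last holds). Time passes only in rows, so rows that repeat a pose let the fingers close. It gives the time, the measured TCP pose, the force, the opening and the grip force at its end, in the units of the state.
- sense(): the state, without advancing time (a new reading comes with each control period).
- snapshot(name): name is "scene" or "top"; returns the picture (400x640x3 uint8, blue, green, red); there is no depth.
- camera_params(name): a dict with "K" (3x3 intrinsics, pixels), "xyz" and "attitude" of the camera in the world. Camera axes: x right, y down, z forward; pixel columns grow to the right and rows downward; lengths in m; the calibration is good to about 2 mm. A picture is of the moment at which its call begins. camera_params takes no time and is no camera call.
- finish_job(): hands the job in; it is judged then, once.
Trained networks look in the newest picture that a camera, given by its name, has taken for a name from the list of things; names that differ only in an ending like _2 or _b are one class to them, and where a whole thing is asked for, a point or a joint stands for the part that bears it (a point fixed in the world has none). Each returns a list of dicts, best first, with "p" (0 to 1); they miss things now and then, are a little off and sometimes report something else, mostly with a low value. They report only what shows in the picture. A call takes as long as a camera call.
- find_in(camera, query): "centre" ([x, y, z] in m, in world coordinates, good to about 4 mm: the middle of the surface that is visible of it).
The state is a dict: "time": time; "joint_positions": joint angles; "qvel": joint speeds; "effort": joint torques, N m; "tool_pos": TCP position; "eef_rot": TCP orientation; "contact_force": force on the tool from outside, world axes, zero at the start; "torque": the same for the moment, N m; "opening": finger opening in m; "grasp_force": force on a finger pad.
Only numpy, scipy, OpenCV 4.12 (cv2) and the standard library are available. Lean on these libraries where they do the work, as an engineer would, in place of code of your own. Each camera call takes 0.05 s, during which the arm holds its last target. There are 200 camera calls.

## Task

The larger of the two open aluminium cases has its lid propped up by a folding stay that is locked straight. Press the stay's knuckle down to break it, then lower that lid gently until it is fully shut. Leave the smaller case as it is.

Things in the scene. Friction and masses are not known exactly. Their poses are not given: they have to be found in the camera images.
- kit_case: Larger aluminium case, fixed: 240 mm deep (x), 260 mm wide (y), 100 mm high, holding grommet parts. Origin: centre of its underside; x points from its front to its hinge side, z up. The lid's hinge line is parallel to y at x = 120, z = 100 mm. The stay stands outside the +y wall; its lower link, 60 mm long, turns about a foot pivot at x = -105, z = 80 mm.
- kit_lid (a joint): Larger case's lid, rad lowered: 0 at the start (1.15 rad above level), 1.15 shut, level. A plate 240 mm from hinge line to free edge, 260 mm wide, 12 mm thick; its inner face holds the hinge line. The stiff hinge keeps it at any angle where it is left; about 5 N on the outer face near the free edge lowers it, but only once the stay is broken.
- knuckle (a point): Centre of the steel pin at the stay's knuckle: parallel to case y, 20 mm diameter, 44 mm long, centre 34 mm outside the +y wall; locked at x = -56, z = 115 mm in the case frame. Pressed down from above (under 15 N) it swings about the foot pivot, first a little towards the hinge; 25 mm down breaks the stay and it stays broken. As the lid closes it sinks to about 20 mm above the shelf.
- small_case: The smaller aluminium case, 150 mm deep, 170 mm wide, 55 mm high, loose, with its own lid propped open (top edge about 195 mm above the shelf). Not to be moved. Origin: centre of its underside, axes as for the larger case.

How it is judged:
On the way:
1. the stay is broken: its knuckle is pressed at least 12 mm below where it was locked (z of knuckle in the frame of kit_case below 0.102 m), for 0.2 s.
At the end, for the whole second after the job is handed in: The larger case's lid is shut to within 0.08 rad (about 19 mm at its free edge) and at rest, its stay folded down with the knuckle less than 60 mm above the shelf, and the smaller case is within 20 mm of where it was (value of joint kit_lid above 1.07 rad and velocity of joint kit_lid between -0.05 and 0.05 rad/s and z of knuckle in the frame of kit_case below 0.06 m and distance of small_case from where it was at the start of the episode below 0.02 m); the robot touches nothing.
It fails at once if the lid swings down faster than 1.5 rad/s (0.36 m/s at its free edge) (velocity of joint kit_lid above 1.5 rad/s).
It fails at once if the smaller case is shifted by more than 20 mm (distance of small_case from where it was at the start of the episode above 0.02 m).
It also fails if it takes over 51 s, if anything falls off the work surface, if the arm or the gripper's body presses on something with over 40 N, if the wrist force passes 120 N, or if a joint passes its speed limit or range.

## Working session

There is one attempt and no reset: what is moved stays moved. The work goes in short steps, Python scripts to look and compute and a tool call to move; the robot and the scene stay as the last step left them, time stands still between calls to the robot, and variables do not carry over. Pictures are saved under pics/ and viewed, at most 10 in all, crops included, and the job is handed in when it is done.

Besides the shell and the picture viewer there is one more tool, called after "Call:" as name(argument=value, ...) on one line, values as JSON. apply_moves: Moves the arm, as the interface text tells. Its arguments: {"type":"object","properties":{"targets":{"type":"array"},"newtons":{"type":"number"}},"required":["targets"]}

```bash
mkdir -p pics; python3 - <<'E'
from plant import *
import cv2
s=sense();print(s['tool_pos'],s['eef_rot'],s['time'])
for c in('scene','top'):
    cv2.imwrite(f'pics/{c}0.png',snapshot(c))
    p=camera_params(c);print(c,p)
    for q in('kit_case','kit_lid','knuckle','small_case'):
        print(q,[(d['p'],d['centre']) for d in find_in(c,q)])
E
```

```text
[0.23647412 0.60461968 0.23012325] [-3.13896836e+00  7.58946726e-05  2.76887157e+00] 0.0
scene {'K': array([[427.0959273 ,   0.        , 321.802597  ],
       [  0.        , 427.0959273 , 201.09513777],
       [  0.        ,   0.        ,   1.        ]]), 'xyz': array([0.64209701, 0.5728809 , 0.87523895]), 'attitude': array([-2.54696755, -0.00404582,  3.08368017])}
kit_case [(0.9, [0.623, -0.2131, 0.0665])]
kit_lid [(0.82, [0.674, -0.1939, 0.2442]), (0.33, [0.5856, -0.0909, 0.1276])]
knuckle [(0.81, [0.5825, -0.0878, 0.1226])]
small_case [(0.87, [0.5678, 0.1864, 0.0393])]
top {'K': array([[438.38954463,   0.        , 319.99559092],
       [  0.        , 438.38954463, 193.73537338],
       [  0.        ,   0.        ,   1.        ]]), 'xyz': array([0.50710196, 0.09048483, 1.19929522]), 'attitude': array([-3.04816221e+00, -2.58671140e-03, -1.59335776e+00])}
kit_case []
kit_lid [(0.64, [0.6624, -0.2258, 0.2575])]
knuckle [(0.85, [0.5708, -0.0777, 0.1268])]
small_case [(0.77, [0.5641, 0.1744, 0.0391])]
```

View pics/scene0.png

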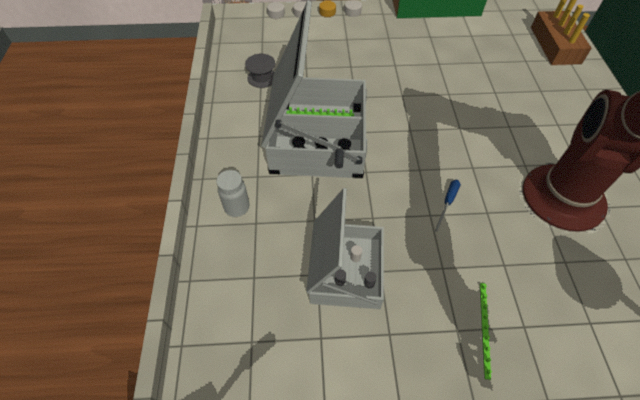

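View pics/top0.png

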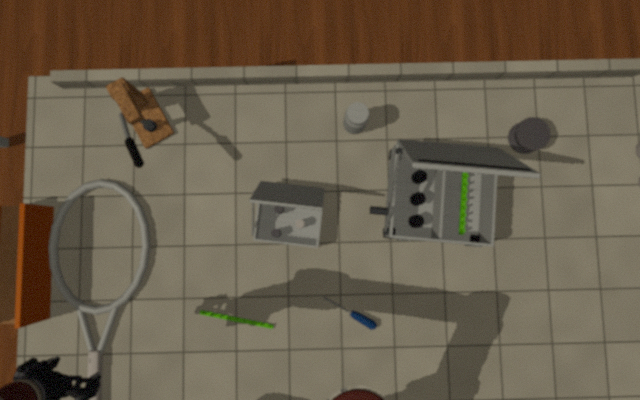

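The scene view shows the larger case at about (315,130) with the knuckle pin near (340,158), and the smaller case at (350,270). In the top view the larger case spans (387..495,150..243), hinge side up, with the pin at (380,211). The smaller case is at (288,215).

```bash
python3 - <<'E'
import cv2
a=cv2.imread('pics/top0.png')[130:260,360:550];a=cv2.resize(a,None,fx=4,fy=4,interpolation=cv2.INTER_CUBIC);cv2.imwrite('pics/c1.png',a)
a=cv2.imread('pics/scene0.png')[90:190,250:390];a=cv2.resize(a,None,fx=5,fy=5,interpolation=cv2.INTER_CUBIC);cv2.imwrite('pics/c2.png',a)
E
```

```text
(no output)
```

View pics/c1.png

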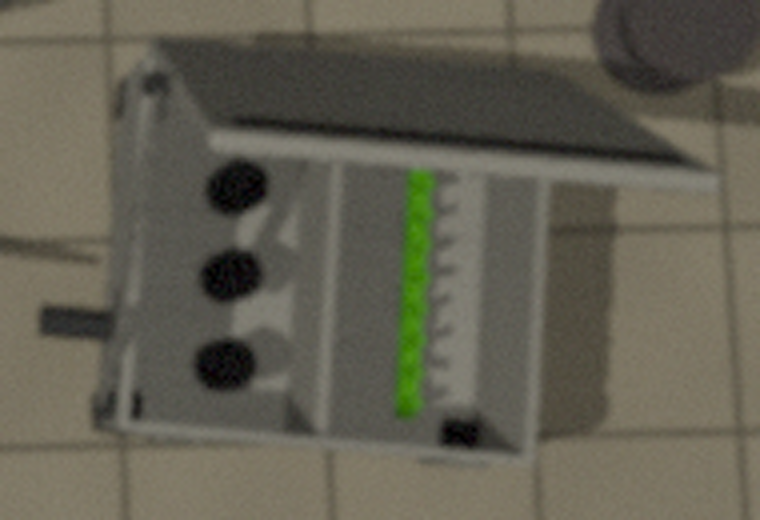

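View pics/c2.png

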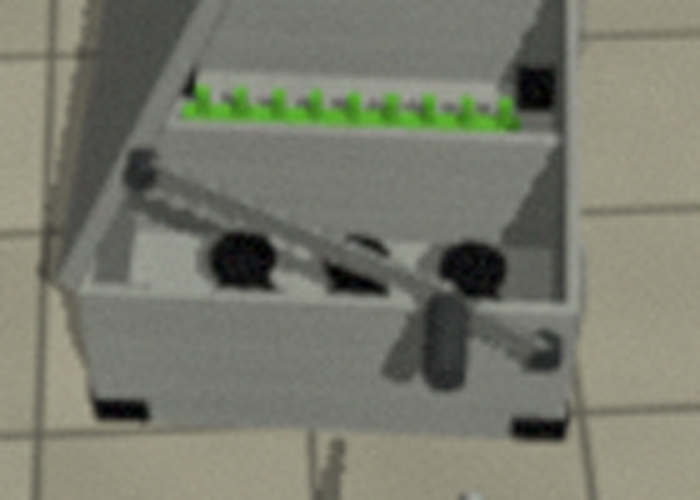

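Crop 1: rim front corners at (120,430) and (530,458), right rim edge at (548,180), pin from (40,321) to (113,325). Crop 2: pin centre at (445,342).

```bash
cat > h.py <<'E'
from plant import *
import numpy as np
from scipy.spatial.transform import Rotation as R
P={c:camera_params(c) for c in('scene','top')}
def px(c,u,v,z):
    p=P[c];d=R.from_euler('xyz',p['attitude']).apply(np.linalg.inv(p['K'])@[u,v,1])
    return p['xyz']+d*(z-p['xyz'][2])/d[2]
def proj(c,X):
    p=P[c];q=p['K']@R.from_euler('xyz',p['attitude']).inv().apply(np.array(X)-p['xyz']);return q[:2]/q[2]
E
python3 - <<'E'
from h import *
np.set_printoptions(precision=4,suppress=True)
f=lambda u,v,z:px('top',360+u/4,130+v/4,z)
g=lambda u,v,z:px('scene',250+u/5,90+v/5,z)
A=f(118,433,.1);B=f(530,460,.1);C=f(549,180,.1)
print('corners',A,B,C,np.linalg.norm(A-B))
print('pin top',f(75.5,323,.115),'scene',g(445,342,.115))
print('scene corners front-left rim, hinge-left', g(578,305,.1),g(78,290,.1),g(78,290,.1)-g(578,305,.1))
w=B-A;yaw1=np.arctan2(w[0],-w[1]);w=C-B;yaw2=np.arctan2(w[1],w[0]);
w=g(78,290,.1)-g(578,305,.1);print('yaw',yaw1,yaw2,np.arctan2(w[1],w[0]))
E
```

```text
corners [ 0.4946 -0.0856  0.1   ] [ 0.472  -0.3419  0.1   ] [ 0.6476 -0.3643  0.1   ] 0.2572645925773479
pin top [ 0.5631 -0.0594  0.115 ] scene [ 0.5628 -0.0566  0.115 ]
scene corners front-left rim, hinge-left [ 0.4961 -0.0884  0.1   ] [ 0.7339 -0.1107  0.1   ] [ 0.2378 -0.0224  0.    ]
yaw -0.08772590434137917 -0.1272965984357146 -0.09381358074530882
```

```bash
cat >> h.py <<'E'
np.set_printoptions(precision=4,suppress=True)
yaw=-0.09;C0=np.array([.603,-.2268,0]);Rc=R.from_euler('z',yaw)
def case(x,y,z): return C0+Rc.apply([x,y,z])
def down(y=np.pi+yaw,pitch=0): return Rc*R.from_euler('y',pitch)*R.from_euler('xyz',[np.pi,0,np.pi])
def rel(X,Rt=None):
    s=sense();R0=R.from_euler('xyz',s['eef_rot']);t=R0.inv().apply(np.array(X)-s['tool_pos'])
    r=(R0.inv()*(Rt or down())).as_rotvec(degrees=True);print('to',np.array(X),'tr',t.round(4),'dr',r.round(2))
E
python3 - <<'E'
from h import *
s=sense();print(s['contact_force'])
rel(s['tool_pos']+[0,0,.09]);rel(case(-.054,.168,.31));
E
```

```text
[ 0.0341  0.6884 -0.6254]
to [0.2367 0.6053 0.3213] tr [ 0.   -0.   -0.09] dr [ -0.01  -0.   -16.2 ]
to [ 0.5643 -0.0546  0.31  ] tr [-0.5455 -0.4953 -0.0787] dr [ -0.01  -0.   -16.2 ]
```

Call:
apply_moves(targets=[{"gripper": 0,"translation": [0,0,-0.05],"dr": [0,0,0]},{"gripper": 0,"translation": [0,0,-0.09],"dr": [0,0,0]},{"gripper": 0,"translation": [-0.5455,-0.4953,-0.08],"dr": [0,0,-16.2]},{"gripper": 0,"translation": [-0.5455,-0.4953,-0.08],"dr": [0,0,-16.2]},{"gripper": 0,"translation": [-0.5455,-0.4953,-0.08],"dr": [0,0,-16.2]},{"gripper": 0,"translation": [-0.5455,-0.4953,-0.08],"dr": [0,0,-16.2]},{"gripper": 0,"translation": [-0.5455,-0.4953,-0.08],"dr": [0,0,-16.2]},{"gripper": 0,"translation": [-0.5455,-0.4953,-0.08],"dr": [0,0,-16.2]},{"gripper": 0,"translation": [-0.5455,-0.4953,-0.08],"dr": [0,0,-16.2]},{"gripper": 0,"translation": [-0.5455,-0.4953,-0.08],"dr": [0,0,-16.2]},{"gripper": 0,"translation": [-0.5455,-0.4953,-0.08],"dr": [0,0,-16.2]},{"gripper": 0,"translation": [-0.5455,-0.4953,-0.08],"dr": [0,0,-16.2]},{"gripper": 0,"translation": [-0.5455,-0.4953,-0.08],"dr": [0,0,-16.2]},{"gripper": 0,"translation": [-0.5455,-0.4953,-0.08],"dr": [0,0,-16.2]},{"gripper": 0,"translation": [-0.5455,-0.4953,-0.08],"dr": [0,0,-16.2]},{"gripper": 0,"translation": [-0.5455,-0.4953,-0.08],"dr": [0,0,-16.2]},{"gripper": 0,"translation": [-0.5455,-0.4953,-0.08],"dr": [0,0,-16.2]},{"gripper": 0,"translation": [-0.5455,-0.4953,-0.08],"dr": [0,0,-16.2]},{"gripper": 0,"translation": [-0.5455,-0.4953,-0.08],"dr": [0,0,-16.2]},{"gripper": 0,"translation": [-0.5455,-0.4953,-0.08],"dr": [0,0,-16.2]}])

```text
time: 2.5
tool_pos: [0.5641, -0.0529, 0.3113]
eef_rot: [3.14, -0.0, 3.054]
contact_force: [-0.2, 0.2, -0.3]
opening: 0.0001
grasp_force: 0.0
```

```bash
python3 - <<'E'
from h import *
s=sense();print(s)
rel(case(-.054,.168,.30));rel(case(-.054,.168,.13))
E
```

```text
{'time': 2.5, 'joint_positions': array([-0.0416,  0.4175,  0.1482,  1.5491, -0.0662,  1.1803,  1.6024]), 'qvel': array([-0.0139, -0.0079, -0.0035,  0.0047,  0.0032, -0.0003,  0.0024]), 'effort': array([  0.8677, -38.1054,   1.8793, -17.7442,   0.0655,  -0.0108,
        -0.0013]), 'tool_pos': array([ 0.5641, -0.0529,  0.3113]), 'eef_rot': array([ 3.1403, -0.0005,  3.0539]), 'contact_force': array([-0.2163,  0.2355, -0.3034]), 'torque': array([ 0.0265, -0.0024, -0.0286]), 'grasp_force': 0.0, 'opening': 8.752879897299102e-05}
to [ 0.5643 -0.0546  0.3   ] tr [-0.0004 -0.0018  0.0113] dr [ 0.08 -0.03  0.13]
to [ 0.5643 -0.0546  0.13  ] tr [-0.0004 -0.002   0.1813] dr [ 0.08 -0.03  0.13]
```

Call:
apply_moves(targets=[{"gripper": 0,"translation": [0,-0.002,0.05],"dr": [0,0,0]},{"gripper": 0,"translation": [0,-0.002,0.1],"dr": [0,0,0]},{"gripper": 0,"translation": [0,-0.002,0.14],"dr": [0,0,0]},{"gripper": 0,"translation": [0,-0.002,0.165],"dr": [0,0,0]},{"gripper": 0,"translation": [0,-0.002,0.175],"dr": [0,0,0]},{"gripper": 0,"translation": [0,-0.002,0.18],"dr": [0,0,0]},{"gripper": 0,"translation": [0,-0.002,0.185],"dr": [0,0,0]},{"gripper": 0,"translation": [-0.001,-0.002,0.19],"dr": [0,0,0]},{"gripper": 0,"translation": [-0.003,-0.002,0.195],"dr": [0,0,0]},{"gripper": 0,"translation": [-0.004,-0.002,0.198],"dr": [0,0,0]}])

```text
time: 3.5
tool_pos: [0.5704, -0.0571, 0.1144]
eef_rot: [3.142, 0.005, 3.052]
contact_force: [2.5, 0.7, 3.6]
opening: -0.0
grasp_force: 1.7
```

Contact is being made (about 4 N, tip 10 mm below the pin's original top). Continue.

Call:
apply_moves(targets=[{"gripper": 0,"translation": [-0.002,0,0.005],"dr": [0,0,0]},{"gripper": 0,"translation": [-0.003,0,0.01],"dr": [0,0,0]},{"gripper": 0,"translation": [-0.004,0,0.015],"dr": [0,0,0]},{"gripper": 0,"translation": [-0.005,0,0.02],"dr": [0,0,0]},{"gripper": 0,"translation": [-0.005,0,0.024],"dr": [0,0,0]},{"gripper": 0,"translation": [-0.005,0,0.024],"dr": [0,0,0]},{"gripper": 0,"translation": [-0.005,0,0.024],"dr": [0,0,0]},{"gripper": 0,"translation": [-0.005,0,0.024],"dr": [0,0,0]}])

```text
time: 4.3
tool_pos: [0.5721, -0.0574, 0.0888]
eef_rot: [-3.141, -0.003, 3.052]
contact_force: [2.0, 0.6, 2.5]
opening: -0.0004
grasp_force: 1.1
```

```bash
python3 - <<'E'
from h import *
import cv2
for c,(y0,y1,x0,x1) in dict(scene=(0,200,200,420)).items():
    cv2.imwrite('pics/s2.png',cv2.resize(snapshot(c)[y0:y1,x0:x1],None,fx=3,fy=3,interpolation=cv2.INTER_CUBIC))
s=sense();print(s['contact_force'])
rel(s['tool_pos']+[0,0,.3-.09]); 
E
```

```text
[0.6767 0.6527 1.4518]
to [ 0.572  -0.0574  0.2988] tr [ 0.0005 -0.     -0.21  ] dr [-0.01 -0.15 -0.01]
```

View pics/s2.png

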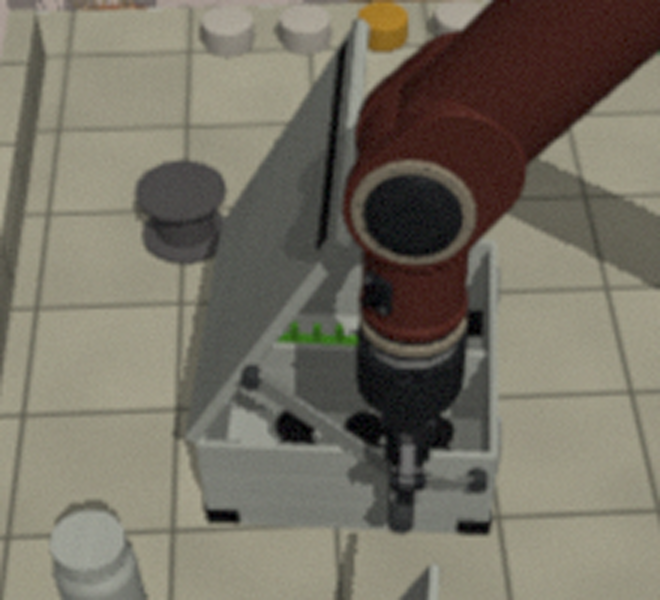

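The crop shows the fingertip at (405,480) holding the pin down by the case wall, with the lid still up; the tip is 36 mm below the pin's locked top. Now go up and over the lid.

Call:
apply_moves(targets=[{"gripper": 0,"translation": [0,0,-0.05],"dr": [0,0,0]},{"gripper": 0,"translation": [0,0,-0.1],"dr": [0,0,0]},{"gripper": 0,"translation": [0,0,-0.15],"dr": [0,0,0]},{"gripper": 0,"translation": [0,0,-0.2],"dr": [0,0,0]},{"gripper": 0,"translation": [0,0,-0.25],"dr": [0,0,0]},{"gripper": 0,"translation": [0,0,-0.28],"dr": [0,0,0]},{"gripper": 0,"translation": [0,0,-0.28],"dr": [0,0,0]},{"gripper": 0,"translation": [0,0,-0.28],"dr": [0,0,0]}])

```text
time: 5.15
tool_pos: [0.5716, -0.0572, 0.3681]
eef_rot: [3.142, -0.004, 3.052]
contact_force: [-0.7, 0.4, -1.2]
opening: -0.0002
grasp_force: 0.0
```

```bash
python3 - <<'E'
from h import *
import cv2
s=sense();print(s['tool_pos'],s['contact_force'],s['joint_positions'])
snapshot('scene');print(find_in('scene','knuckle'),find_in('scene','kit_lid'))
rel(case(.07,.03,.37)); rel(case(.07,.03,.31)); rel(case(.05,.03,.31))
E
```

```text
[ 0.5716 -0.0572  0.3681] [-0.6522  0.4395 -1.2067] [-0.039   0.401   0.1582  1.4154 -0.0633  1.3345  1.6027]
[{'centre': [0.59, -0.0885, 0.093], 'p': 0.82}] [{'centre': [0.6562, -0.2014, 0.2319], 'p': 0.9}]
to [ 0.6754 -0.2032  0.37  ] tr [-0.1165 -0.1362 -0.0041] dr [-0.   -0.37  0.  ]
to [ 0.6754 -0.2032  0.31  ] tr [-0.1169 -0.1362  0.0559] dr [-0.   -0.37  0.  ]
to [ 0.6555 -0.2014  0.31  ] tr [-0.0969 -0.1362  0.0561] dr [-0.   -0.37  0.  ]
```

Call:
apply_moves(targets=[{"gripper": 0,"translation": [-0.03,-0.035,-0.003],"dr": [0,0,0]},{"gripper": 0,"translation": [-0.06,-0.07,-0.003],"dr": [0,0,0]},{"gripper": 0,"translation": [-0.09,-0.105,-0.003],"dr": [0,0,0]},{"gripper": 0,"translation": [-0.117,-0.136,-0.003],"dr": [0,0,0]},{"gripper": 0,"translation": [-0.117,-0.136,0.03],"dr": [0,0,0]},{"gripper": 0,"translation": [-0.117,-0.136,0.056],"dr": [0,0,0]},{"gripper": 0,"translation": [-0.117,-0.136,0.056],"dr": [0,0,0]}])

```text
time: 6.0
tool_pos: [0.6746, -0.2025, 0.3059]
eef_rot: [3.138, -0.015, 3.051]
contact_force: [0.2, 0.9, 0.2]
opening: 0.0001
grasp_force: 0.0
```

```bash
python3 - <<'E'
from h import *
s=sense();print(s['tool_pos'],s['contact_force'],s['joint_positions'])
R0=R.from_euler('xyz',s['eef_rot'])
for th in np.linspace(1.15,-.02,27):
    c,q=np.cos(th),np.sin(th)
    X=case(.120-.225*c+.012*q+.011,.03,.1+.225*q+.012*c)
    print(round(th,3),R0.inv().apply(X-s['tool_pos']).round(3).tolist())
E
```

```text
[ 0.6746 -0.2025  0.3059] [0.2136 0.9442 0.207 ] [ 0.181   0.6785  0.1718  1.0985 -0.1092  1.3878  1.8169]
1.15 [0.019, -0.001, -0.004]
1.105 [0.029, -0.001, -0.0]
1.06 [0.038, -0.001, 0.004]
1.015 [0.047, -0.001, 0.009]
0.97 [0.055, -0.001, 0.014]
0.925 [0.064, -0.001, 0.02]
0.88 [0.072, -0.001, 0.026]
0.835 [0.08, -0.001, 0.032]
0.79 [0.087, -0.001, 0.039]
0.745 [0.095, -0.001, 0.046]
0.7 [0.102, -0.001, 0.053]
0.655 [0.108, -0.001, 0.061]
0.61 [0.115, -0.001, 0.069]
0.565 [0.121, -0.001, 0.077]
0.52 [0.126, -0.001, 0.085]
0.475 [0.131, -0.001, 0.094]
0.43 [0.136, -0.001, 0.103]
0.385 [0.141, -0.001, 0.112]
0.34 [0.145, -0.001, 0.122]
0.295 [0.148, -0.001, 0.131]
0.25 [0.151, -0.001, 0.141]
0.205 [0.154, -0.001, 0.151]
0.16 [0.156, -0.001, 0.16]
0.115 [0.158, -0.001, 0.17]
0.07 [0.159, -0.001, 0.18]
0.025 [0.16, -0.001, 0.191]
-0.02 [0.16, -0.001, 0.201]
```

Call:
apply_moves(targets=[{"gripper": 0,"translation": [0.01,0,-0.002],"dr": [0,0,0]},{"gripper": 0,"translation": [0.019,0,-0.002],"dr": [0,0,0]},{"gripper": 0,"translation": [0.029,0,0.0],"dr": [0,0,0]},{"gripper": 0,"translation": [0.038,0,0.004],"dr": [0,0,0]},{"gripper": 0,"translation": [0.047,0,0.009],"dr": [0,0,0]},{"gripper": 0,"translation": [0.055,0,0.014],"dr": [0,0,0]},{"gripper": 0,"translation": [0.064,0,0.02],"dr": [0,0,0]},{"gripper": 0,"translation": [0.072,0,0.026],"dr": [0,0,0]},{"gripper": 0,"translation": [0.08,0,0.032],"dr": [0,0,0]},{"gripper": 0,"translation": [0.087,0,0.039],"dr": [0,0,0]}])

```text
time: 7.0
tool_pos: [0.592, -0.1952, 0.2767]
eef_rot: [-3.141, 0.005, 3.052]
contact_force: [-0.1, 0.4, 3.1]
opening: -0.0002
grasp_force: 1.4
```

```bash
python3 - <<'E'
from h import *
import cv2
s=sense();print(s['tool_pos'],s['contact_force'],Rc.inv().apply(s['tool_pos']-C0))
cv2.imwrite('pics/s3.png',cv2.resize(snapshot('scene')[0:200,200:420],None,fx=3,fy=3,interpolation=cv2.INTER_CUBIC))
E
```

```text
[ 0.592  -0.1952  0.2767] [-0.0632  0.4322  3.106 ] [-0.0138  0.0305  0.2767]
```

View pics/s3.png

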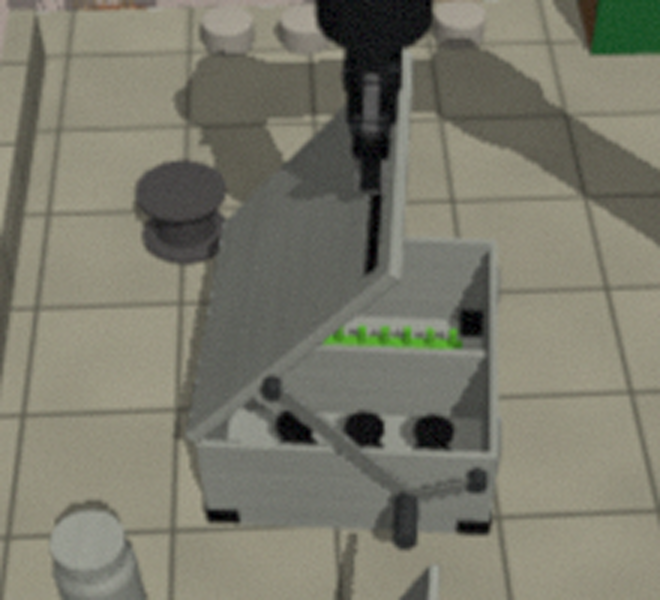

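The crop shows the fingertip on the lid's outer face near the free edge at (370,185). The lid is going down and the broken stay has its pin at (405,520). Continue the arc.

Call:
apply_moves(targets=[{"gripper": 0,"translation": [0.008,0,0.007],"dr": [0,0,0]},{"gripper": 0,"translation": [0.015,0,0.014],"dr": [0,0,0]},{"gripper": 0,"translation": [0.021,0,0.022],"dr": [0,0,0]},{"gripper": 0,"translation": [0.028,0,0.03],"dr": [0,0,0]},{"gripper": 0,"translation": [0.034,0,0.038],"dr": [0,0,0]},{"gripper": 0,"translation": [0.039,0,0.046],"dr": [0,0,0]},{"gripper": 0,"translation": [0.044,0,0.055],"dr": [0,0,0]},{"gripper": 0,"translation": [0.049,0,0.064],"dr": [0,0,0]},{"gripper": 0,"translation": [0.054,0,0.073],"dr": [0,0,0]},{"gripper": 0,"translation": [0.058,0,0.083],"dr": [0,0,0]},{"gripper": 0,"translation": [0.061,0,0.092],"dr": [0,0,0]},{"gripper": 0,"translation": [0.064,0,0.102],"dr": [0,0,0]},{"gripper": 0,"translation": [0.066,0,0.112],"dr": [0,0,0]},{"gripper": 0,"translation": [0.067,0,0.121],"dr": [0,0,0]}])

```text
time: 8.45
tool_pos: [0.5234, -0.1897, 0.1522]
eef_rot: [-3.141, -0.001, 3.051]
contact_force: [-3.2, -0.9, 1.4]
opening: 0.0
grasp_force: 1.1
```

Call:
apply_moves(targets=[{"gripper": 0,"translation": [0.001,0,0.01],"dr": [0,0,0]},{"gripper": 0,"translation": [0.001,0,0.02],"dr": [0,0,0]},{"gripper": 0,"translation": [0.001,0,0.028],"dr": [0,0,0]},{"gripper": 0,"translation": [0.001,0,0.034],"dr": [0,0,0]},{"gripper": 0,"translation": [0.001,0,0.037],"dr": [0,0,0]},{"gripper": 0,"translation": [0.001,0,0.037],"dr": [0,0,0]},{"gripper": 0,"translation": [0.001,0,0.037],"dr": [0,0,0]}])

```text
time: 9.15
tool_pos: [0.5239, -0.1894, 0.1164]
eef_rot: [-3.141, 0.002, 3.052]
contact_force: [-0.8, 0.2, -0.1]
opening: -0.0
grasp_force: 0.0
```

Call:
apply_moves(targets=[{"gripper": 0,"translation": [0,0,0.003],"dr": [0,0,0]},{"gripper": 0,"translation": [0,0,0.006],"dr": [0,0,0]},{"gripper": 0,"translation": [0,0,0.006],"dr": [0,0,0]},{"gripper": 0,"translation": [0,0,0.006],"dr": [0,0,0]}])

```text
time: 9.55
tool_pos: [0.524, -0.1896, 0.112]
eef_rot: [-3.141, 0.003, 3.052]
contact_force: [-1.7, 1.0, 9.5]
opening: -0.0006
grasp_force: 4.8
```

Seated: tip at z = 0.112 with the force rising. Retreat upwards and check.

Call:
apply_moves(targets=[{"gripper": 0,"translation": [0,0,-0.02],"dr": [0,0,0]},{"gripper": 0,"translation": [0,0,-0.07],"dr": [0,0,0]},{"gripper": 0,"translation": [0,0,-0.12],"dr": [0,0,0]},{"gripper": 0,"translation": [0,0,-0.15],"dr": [0,0,0]},{"gripper": 0,"translation": [0,0,-0.15],"dr": [0,0,0]},{"gripper": 0,"translation": [0,0,-0.15],"dr": [0,0,0]},{"gripper": 0,"translation": [0,0,-0.15],"dr": [0,0,0]}])

```text
time: 10.25
tool_pos: [0.5221, -0.1889, 0.2587]
eef_rot: [3.141, -0.003, 3.052]
contact_force: [-0.8, 0.2, 0.0]
opening: 0.0002
grasp_force: 0.0
```

```bash
python3 - <<'E'
from h import *
import cv2
cv2.imwrite('pics/s4.png',snapshot('scene'))
for q in('kit_lid','knuckle','small_case'):print(q,find_in('scene',q))
print(sense()['contact_force'])
E
```

```text
kit_lid [{'centre': [0.6016, -0.2116, 0.1112], 'p': 0.89}]
knuckle [{'centre': [0.5248, -0.0796, 0.0403], 'p': 0.97}]
small_case [{'centre': [0.5684, 0.1849, 0.0398], 'p': 0.76}]
[-0.3108 -0.0362  0.5326]
```

View pics/s4.png

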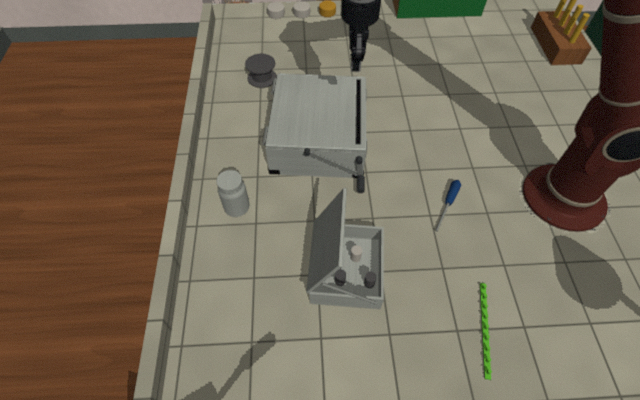

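The lid is shut (315,110), the knuckle is folded down at (360,175), the small case is unmoved at (345,265), and the gripper is clear.

```bash
python3 -c "
from plant import *
print(finish_job())"
```

```text
the job is handed in; nothing more can be done
None
```

I broke the stay and lowered the larger case's lid until it was fully shut. The smaller case looks unmoved in the last picture, and I handed the job in at about 10.5 s; it returned no verdict.

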